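# Seat a lens barrel in the V-block before the collimator and hold it pressed

### The arm

A 6-joint arm with a two-finger parallel gripper is mounted at the origin on the work surface. World frame = base frame: x ahead of the robot, y to its left, z up, the work surface at z = 0. Lengths are in mm, angles in rad, forces in N, time in s.
With the tool pointing down it reaches from about 400 to 825 mm from the base axis. Payload 7 kg.
Tool frame: the origin (TCP) lies at the very end of the fingers, on their centre line; the grasp point (between the pads) lies 19 mm behind it; z points along the fingers, y is the direction in which the jaws open and shut (so a half turn about z gives the same grasp; the last joint's range is limited). The gripper opens to 88 mm and grips with 3 to 60 N. Pads are 19 mm wide; open, the fingers measure 130 mm over their backs; the gripper's body (78 mm by 193 mm) begins 47 mm behind the grasp point.
Start: joints at [-0.94, 0.359, 0.012, 0, -1.224, -0.288], TCP at [226.857, -635.713, 226.561] pointing down, gripper open.
Joint ranges: [-3.07, 3.07], [-1.43, 2.12], [-1.02, 1.25], [-3.03, 1.67], [-3.05, -0], [-3.03, 3.03]. Speed limits (rad/s): [2.39, 2.39, 3.01, 3.14, 3.14, 3.14].

### API

Orientations are given as a unit quaternion [x, y, z, w].
In Python, from plant import bot gives the robot as it stands. Calls block until the motion is done:
- bot.move_ptp(position, orientation): joint-space move of the TCP to a pose.
- bot.line_to(position, velocity=150, ori=None): straight line of the TCP; ori=None keeps the orientation; velocity is the mean speed in mm/s.
- bot.move_joints(angles): joint-space move.
- bot.move_gripper(opening, force=None): finger opening in mm; force is the grip in N (None keeps the last); returns when the fingers have stopped.
- bot.pause(seconds).
- bot.solve_ik(position, orientation): joint angles nearest the present ones, or None.
- bot.read_state(): the state.
- bot.camera(name): name is "side" or "top" or "wrist"; returns the picture (384x512x3 uint8, red, green, blue); there is no depth.
- bot.get_calibration(name): a dict with "fx", "fy", "cx", "cy" (pixels), "view" (4x4, takes a point from world to camera coordinates); the wrist camera has in their place "T_tool_cam" (4x4, takes a point from camera to tool coordinates, whose origin is the TCP and whose axes are the flange's). Camera axes: x right, y up, looking along -z (the intrinsics and any distortion apply to the point x, -y, -z); pixel columns grow to the right and rows downward; lengths in mm; the calibration is good to about 2 mm. A picture is of the moment at which its call begins: read the wrist's pose just before it. get_calibration takes no time and is no camera call.
A pose or a line that the arm cannot do raises bot.Unreachable and nothing moves.
- bot.close_job(): hands the job in, once; it reports no verdict.
The state is a dict: "t": time; "joint_pos": joint angles; "qvel": joint speeds; "tau": joint torques, N m; "tcp_pos": TCP position; "eef_rot": TCP orientation; "contact_force": force on the tool from outside, world axes, zero at the start; "moment": the same for the moment, N m; "width": finger opening in mm.
Only numpy, scipy, OpenCV 4.12 (cv2) and the standard library are available. Lean on these libraries where they do the work, as an engineer would, in place of code of your own. Each camera call takes 0.05 s, during which the arm holds its last target. There are 200 camera calls.

### The job

Slide the steel V-block across the granite plate, without lifting it, from its parking place to the marked measuring place in front of the collimator, square to the marks. Then take the lens barrel with the knurled collar from the rack, lay it centred in the V with its glass end towards the collimator, and finish while still holding it pressed down with about 10 N, so that it bears on both faces of the V for the reading. Press it gently, never hard, and leave everything else where it is.

Things in the scene. Friction and masses are not known exactly. Their poses are not given: they have to be found in the camera images.
- station: Dark granite plate, 400 (x) x 250 (y) x 50 mm high, fixed to the bench, with a bench collimator fixed on it. Origin: centre of its underside on the bench. Its x axis is the collimator's optical axis, pointing away from the robot. The collimator stands at y -58 mm of this frame, from x 0 to 194 mm, its top 90 mm above the plate, its objective facing -x.
- mark (a point): Centre of the measuring place, on the plate's top face (50 mm above the bench), at x -125, y -58 mm of the station: four thin pale corner marks round a 94 x 58 mm field, 125 mm in front of the collimator's objective. Axes parallel to the station's. A like field, the parking place, is marked 130 mm from it along +y.
- vblock: Loose steel V-block standing on the plate at its parking place, about 0.84 kg, slides with friction. 92 mm long (x), origin: centre of its underside; x runs along the V, z up. At each end a 14 mm thick, 56 mm wide saddle, 53 mm high, with a 90-degree V notch; between them, for 64 mm along x, a waist only 44 mm wide (y) and 24 mm high, which fingers can straddle from above.
- waist (a point): Centre of the V-block's waist, half-way up: 12 mm above its underside, in the middle of its length. Axes parallel to the V-block's. Grasp width 44 mm along y.
- seat (a point): Point fixed in the V-block where the middle of a 30 mm barrel's axis lies when home in the V: 56 mm above the underside (106 mm above the bench), mid-length. Axes as the V-block's. The waist's top is 32 mm below it. A barrel set down a little to one side rests on one face only, until eased sideways or let go, when it slips home; it can be pressed on its top or in the grip.
- v_left: The V's face on the V-block's +y side (on both saddles): slopes at 45 degrees, its contact line 10.6 mm beside and 10.6 mm below the seat. Same origin and axes as the V-block.
- v_right: The V's face on the V-block's -y side, likewise.
- relay: The lens barrel as a whole, about 0.16 kg, loose; same origin and axes as relay_mid. Rigid, will slide in the fingers if pushed harder than the grip.
- relay_mid (a point): The lens barrel to be seated: black cylinder 30 mm in diameter and 104 mm long with a bright ring and glass at one end and a knurled bright collar, 40 mm in diameter and 14 mm long, at the other (118 mm in all). The point is on its axis, in the middle of the 104 mm. x points along the axis to the glass end; y and z turn as it rolls. It starts lying level in one of the rack's two cradles, glass end away from the robot, axis 52 mm above the bench.
- relay_glass (a point): Centre of the barrel's glass end face, 52 mm along x from relay_mid.
- rack: Grey moulded rack, 106 (x) x 176 (y) mm, fixed to the bench, origin at the centre of its underside; two V cradles along its x axis at y -45 and +45 mm, each of two 10 mm thick, 46 mm high supports at x -40 and +40 mm; between them 70 mm are free down to the floor, 10 mm above the bench.
- drawtube: Bystander: plain black tube, 30 mm in diameter, 100 mm long, no collar, lying in the rack's other cradle. Origin on its axis at mid-length.
- eyepiece: Bystander: eyepiece, 35 mm in diameter, 58 mm high, standing on the plate beside the collimator. Origin under its foot.
- beaker: Bystander: glass beaker, 68 mm in diameter, 95 mm high. Origin under its foot.
- petri: Bystander: closed clear dish, 94 mm in diameter, 17 mm high. Origin at its underside.
- cleaner: Bystander: white bottle, 44 mm in diameter, 105 mm high. Origin under its foot.
- blower: Bystander: rubber air blower, 54 mm in diameter, standing 105 mm high. Origin under its foot.
- slidebox: Bystander: white slide box, 85 x 100 x 34 mm. Origin at its underside.
Mind the look-alikes: they are no part of the job. Leave any red look-alike of the relay alone.

How it is judged:
By the outcome, as a careful person would: the job done as asked, in the order asked, and still so for the second after the job is handed in, while the arm keeps its last pose, push and grip.
It also fails if it takes over 69 s, if anything falls off the work surface, if the arm or the gripper's body presses on something with over 40 N, if the wrist force passes 120 N, or if a joint passes its speed limit or range.

## Working session

There is one attempt and no reset: what is moved stays moved. The work goes in short steps, each a Python script; the robot and the scene stay as the last script left them, time stands still between calls to the robot, and variables do not carry over. Pictures are saved under pics/ and viewed, about 8 in all and at most 12, crops included, and the job is handed in when it is done.

```bash
ls; mkdir -p pics; python3 - <<'E'
from plant import bot
import cv2,numpy as np
s=bot.read_state();print({k:np.round(v,3).tolist() for k,v in s.items()})
for n in("top","side","wrist"):
    c=bot.get_calibration(n);print(n,{k:np.round(v,4).tolist() if not isinstance(v,str) else v for k,v in c.items()})
a=bot.camera("top");b=bot.camera("side")
cv2.imwrite("pics/top0.png",a[:,:,::-1]);cv2.imwrite("pics/side0.png",b[:,:,::-1])
cv2.imwrite("pics/top0b.png",cv2.resize(a[:,:,::-1],(800,600),interpolation=cv2.INTER_CUBIC))
E
```

```text
pics
{'t': 0.0, 'joint_pos': [-0.94, 0.359, 0.011, -0.0, -1.224, -0.288], 'qvel': [0.001, -0.0, -0.002, -0.001, -0.0, -0.001], 'tau': [0.0, -58.271, 29.306, 6.997, 0.007, -0.0], 'tcp_pos': [226.713, -635.252, 225.626], 'eef_rot': [-0.171, 0.985, 0.001, -0.0], 'contact_force': [-0.867, 0.315, 0.366], 'moment': [0.031, -0.025, 0.061], 'width': 87.566}
top {'fx': 374.4056, 'fy': 374.4056, 'cx': 262.8662, 'cy': 197.5211, 'view': [[-0.0084, -0.9998, -0.0169, 75.9533], [0.9981, -0.0095, 0.0611, -548.9886], [-0.0612, -0.0164, 0.998, -1225.1064], [0.0, 0.0, 0.0, 1.0]]}
side {'fx': 351.4617, 'fy': 351.4617, 'cx': 258.7008, 'cy': 186.1998, 'view': [[-0.9876, -0.1561, 0.0176, 527.0421], [0.1302, -0.7503, 0.6482, -82.7125], [-0.088, 0.6424, 0.7613, -1035.0706], [0.0, 0.0, 0.0, 1.0]]}
wrist {'fx': 279.7792, 'fy': 279.7792, 'cx': 255.0143, 'cy': 191.6317, 'T_tool_cam': [[0.0005, 0.9596, 0.2813, 77.0361], [1.0, -0.0004, -0.0003, 0.8443], [-0.0002, 0.2813, -0.9596, -158.0109], [0.0, 0.0, 0.0, 1.0]]}
```

View pics/top0b.png

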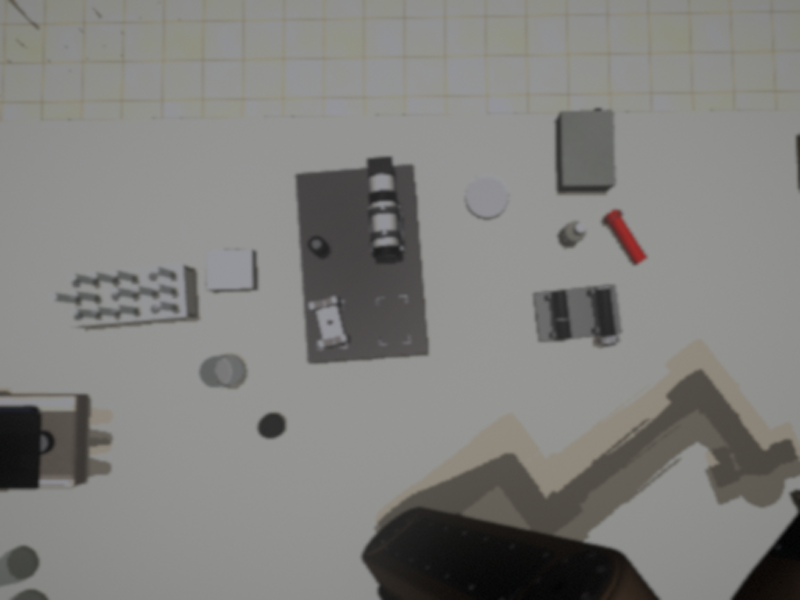

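View pics/side0.png

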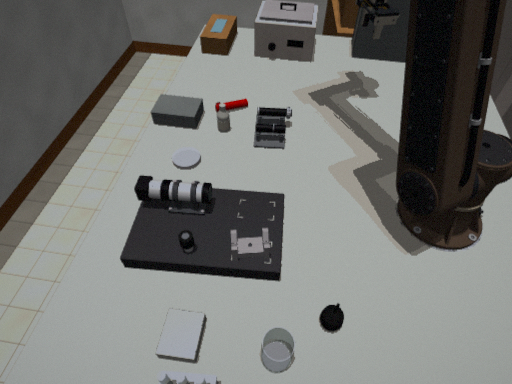

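Top view (800 px scale): the plate is centred around (362,265) and the V-block at (330,323) is visibly turned. The measuring marks are near (393,320). The rack holds two black tubes, a plain one at (560,315) and one with a bright collar at its near end, at (604,340). A red look-alike lies loose at (626,237).

```bash
cat > h.py <<'E'
import numpy as np,cv2
from scipy.spatial.transform import Rotation as R
from plant import bot
def cam(n,st=None):
    c=bot.get_calibration(n);K=np.array([[c['fx'],0,c['cx']],[0,c['fy'],c['cy']],[0,0,1]])
    if n=='wrist':
        T=np.eye(4);T[:3,:3]=R.from_quat(st['eef_rot']).as_matrix();T[:3,3]=st['tcp_pos'];W=T@np.array(c['T_tool_cam'])
    else: W=np.linalg.inv(np.array(c['view']))
    return K,W          # W: camera -> world
def ray(kw,uv,z):
    K,W=kw;d=np.linalg.inv(K)@[uv[0],uv[1],1];d=W[:3,:3]@(d*[1,-1,-1]);o=W[:3,3]
    return o+d*(z-o[2])/d[2]
def proj(kw,p):
    K,W=kw;q=(np.linalg.inv(W)@[*p,1])[:3]*[1,-1,-1];q=K@q;return q[:2]/q[2]
def quat(yaw,):  # tool down, tool x (camera side) at 180deg+yaw, jaws along y turned by yaw [rad]
    f=(np.pi+yaw)/2;return [np.cos(f),np.sin(f),0,0]
def shot(name):
    st=bot.read_state();im=bot.camera('wrist');cv2.imwrite(f'pics/{name}.png',im[:,:,::-1])
    np.savez(f'pics/{name}.npz',eef_rot=st['eef_rot'],tcp_pos=st['tcp_pos']);return im,st
def S(m=''):
    s=bot.read_state();print(m,'t',round(s['t'],2),'tcp',np.round(s['tcp_pos'],1),'F',np.round(s['contact_force'],1),'M',np.round(s['moment'],2),'w',round(s['width'],1));return s
E
python3 - <<'E'
from h import *
k=cam('top');f=1.5625
for n,p,z in [('TL',(296,175),50),('TR',(413,166),50),('BR',(428,354),50),('BL',(308,363),50),('vb',(330,323),75),('mark',(393,320),50),('draw',(560,315),52),('relay',(604,312),52),('collar',(607,340),52)]:
    print(n,ray(k,(p[0]/f,p[1]/f),z).round(0))
E
```

```text
TL [832. 310.  50.]
TR [848.  63.  50.]
BR [454.  36.  50.]
BL [437. 283.  50.]
vb [518. 234.  75.]
mark [524. 107.  50.]
draw [ 531. -236.   52.]
relay [ 537. -326.   52.]
collar [ 479. -331.   52.]
```

```bash
python3 - <<'E'
from h import *
bot.move_ptp([525,-281,220],quat(0.05));a,_=shot('rack')
S()
bot.move_ptp([500,165,200],quat(0.07));b,_=shot('plate')
S()
cv2.imwrite('pics/rack_b.png',cv2.resize(a[:,:,::-1],(800,600),interpolation=cv2.INTER_CUBIC))
cv2.imwrite('pics/plate_b.png',cv2.resize(b[:,:,::-1],(800,600),interpolation=cv2.INTER_CUBIC))
E
```

```text
t 1.84 tcp [ 524.6 -281.8  220. ] F [ 0.4  1.1 -0.6] M [-0.06  0.   -0.  ] w 87.6
 t 3.53 tcp [500.3 164.2 200. ] F [-0.2  0.6 -1.1] M [-0.03 -0.03  0.02] w 87.8
```

View pics/rack_b.png

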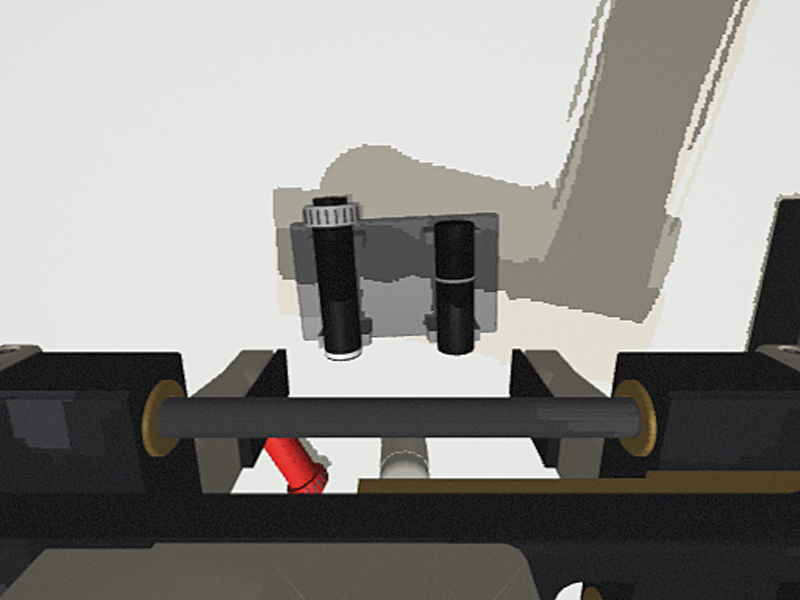

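View pics/plate_b.png

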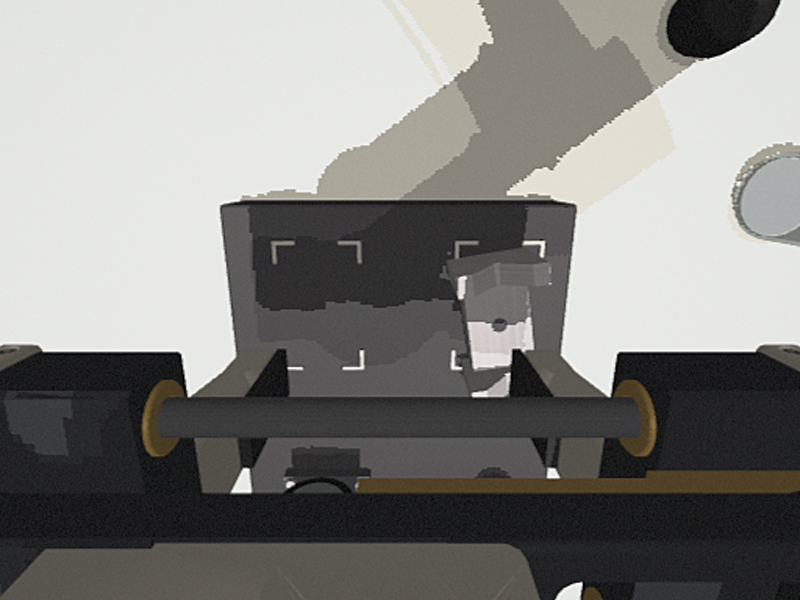

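Rack view (800 px scale): there are three candidates.
- The left tube at (340,285) is black, with a knurled bright collar at (332,215) and a bright ring at (342,355).
- The right tube at (455,287) is plain, with no collar: the drawtube.
- The red one is at (295,465), loose on the bench.

The left tube fits the description. In the plate view, the measuring marks have corners at (272,242), (361,242) and (364,368). The block's centre hole is at (500,324).

```bash
python3 - <<'E'
from h import *
st=np.load('pics/plate.npz');k=cam('wrist',st);im=cv2.imread('pics/plate.png');f=1.5625
for p in [(272,242),(361,242),(364,368),(456,242),(545,242),(453,368)]: print(p,ray(k,(p[0]/f,p[1]/f),50).round(1))
for p in [(221,204),(575,204)]: print('plate',ray(k,(p[0]/f,p[1]/f),50).round(1))
print('hole',ray(k,(500/f,324/f),74).round(1))
for p in [(467,290),(473,370),(525,290),(534,347)]: print('w',ray(k,(p[0]/f,p[1]/f),74).round(1))
c=im[140:260,160:365];cv2.imwrite('pics/plate_c.png',cv2.resize(c,None,fx=3.9,fy=3.9,interpolation=cv2.INTER_CUBIC))
st=np.load('pics/rack.npz');k=cam('wrist',st)
for n,p,z in [('ringL',(323,355),52),('ringR',(361,355),52),('colL',(303,215),52),('colR',(360,213),52),('dr0',(455,222),52),('dr1',(457,352),52)]: print(n,ray(k,(p[0]/f,p[1]/f),z).round(1))
E
```

```text
(272, 242) [477.2  73.7  50. ]
(361, 242) [472.9 136.5  50. ]
(364, 368) [569.9 143.2  50. ]
(456, 242) [468.2 203.5  50. ]
(545, 242) [463.8 266.3  50. ]
(453, 368) [565.2 211.6  50. ]
plate [453.3  38.9  50. ]
plate [436.3 282.6  50. ]
hole [519.  236.3  74. ]
w [496.4 210.9  74. ]
w [554.7 221.8  74. ]
w [493.7 249.8  74. ]
w [534.2 262.3  74. ]
ringL [ 592.7 -338.6   52. ]
ringR [ 591.2 -308.    52. ]
colL [ 481.9 -353.4   52. ]
colR [ 478.3 -311.6   52. ]
dr0 [ 481.4 -241.3   52. ]
dr1 [ 584.7 -230.8   52. ]
```

View pics/plate_c.png

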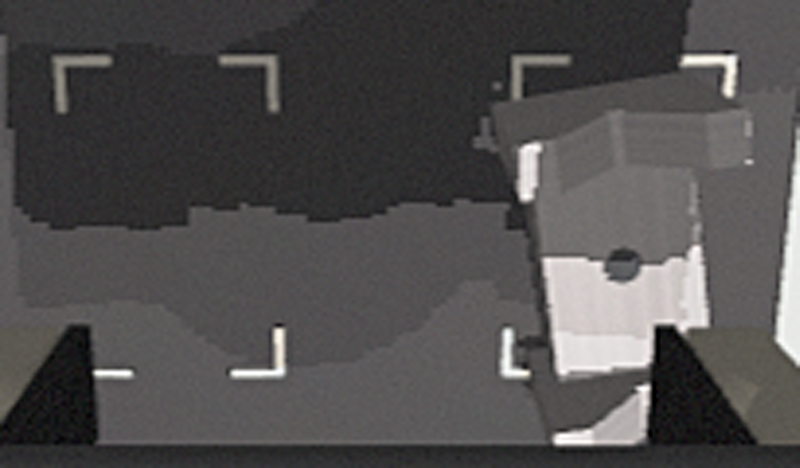

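```bash
python3 - <<'E'
from h import *
st=np.load('pics/plate.npz');k=cam('wrist',st)
def P(p,z):return ray(k,(p[0]/3.9+160-.4,p[1]/3.9+140-.4),z)
L=[P(p,74) for p in [(545,262),(560,373)]];Rr=[P(p,74) for p in [(692,180),(708,325)]]
for e in(L,Rr):
    d=e[1]-e[0];print(np.round(e,1).tolist(),np.degrees(np.arctan2(d[1],d[0])))
a=P((545,258),74);b=P((701,246),74);print('width',np.linalg.norm(b-a),(a+b)/2,'hole',P((622,264),74))
# saddle near end top corners z=103
for p in [(490,106),(735,85),(520,148),(750,112),(750,160),(612,112)]: print(p,P(p,103).round(1))
E
```

```text
[[519.8, 214.1, 74.0], [552.8, 222.1, 74.0]] 13.760782612364515
[[493.8, 250.9, 74.0], [535.3, 261.8, 74.0]] 14.693458642695495
width 42.805230378492034 [515.45912223 235.10255321  74.        ] hole [518.94373139 235.32989468  74.        ]
(490, 106) [471.9 191.  103. ]
(735, 85) [462.9 248.2 103. ]
(520, 148) [481.6 199.2 103. ]
(750, 112) [469.  252.8 103. ]
(750, 160) [480.7 254.8 103. ]
(612, 112) [471.3 220.1 103. ]
```

```bash
python3 - <<'E'
from h import *
q=quat(np.radians(11.5))
bot.move_ptp([519,235.5,140],q);S('above')
bot.line_to([519,235.5,70],120);bot.line_to([519,235.5,55],40);S('down')
bot.move_gripper(40,15);S('grip')
im,_=shot('grip');cv2.imwrite('pics/grip_b.png',cv2.resize(im[:,:,::-1],(800,600)))
E
```

```text
above t 4.0 tcp [519.  235.2 138.8] F [-0.4  0.8 -0.1] M [-0.03  0.02  0.04] w 87.6
down t 5.26 tcp [518.9 235.4  54.8] F [ 0.1 -0.7  0.6] M [0.1  0.05 0.  ] w 87.8
grip t 6.03 tcp [518.9 235.3  55. ] F [-0.6 -1.2  0.6] M [-0.61 -0.05  0.12] w 44.1
```

View pics/grip_b.png

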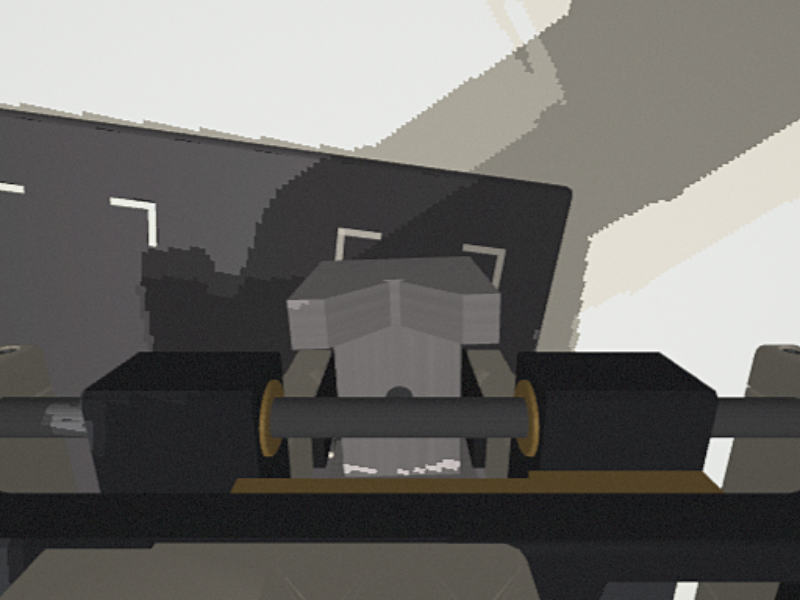

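```bash
python3 - <<'E'
from h import *
st=np.load('pics/grip.npz');k=cam('wrist',st);f=1.5625
print(np.degrees(R.from_quat(st['eef_rot']).as_matrix()))
for z,a,b in [(50,(320,262),(475,257)),(103,(288,300),(500,294))]:
    A,B=[ray(k,(p[0]/f,p[1]/f),z) for p in(a,b)];d=B-A
    print(A.round(1),B.round(1),np.linalg.norm(d),'yaw',np.degrees(np.arctan2(-d[0],d[1])))
    m=(A+B)/2;y=np.radians(11.5);u=np.array([np.cos(y),np.sin(y)]);v=np.array([-u[1],u[0]])
    e=m[:2]-st['tcp_pos'][:2];print('along',e@u,'across',e@v)
print('mark',[ray(k,(p[0]/f,p[1]/f),50).round(1).tolist() for p in [(158,204),(336,229),(505,250)]])
print('hole',ray(k,(399/f,392/f),74))
im=cv2.imread('pics/grip.png');
E
```

```text
[[-5.61437630e+01 -1.14317157e+01 -1.03533949e-02]
 [-1.14317107e+01  5.61437599e+01 -2.38138575e-02]
 [ 1.48965905e-02 -2.12693250e-02 -5.72957736e+01]]
[481.5 198.   50. ] [467.9 255.1  50. ] 58.69435391463513 yaw 13.413723679774474
along -45.10968562821789 across 0.2995645075216189
[480.8 198.6 103. ] [468.1 252.7 103. ] 55.53658941238106 yaw 13.224976796376462
along -45.54440908897256 across -0.5135500295309442
mark [[472.0, 136.8, 50.0], [468.0, 201.9, 50.0], [463.0, 265.5, 50.0]]
hole [516.48099329 235.70150123  74.        ]
```

```bash
python3 - <<'E'
from h import *
bot.move_gripper(40,40);S('g40')
p0=np.array([519,235.5]);p1=np.array([523.2,108.5]);y0,y1=np.radians(11.5),np.radians(3.95)
for i in range(1,5):
    s=i/4;p=p0+(p1-p0)*s;bot.line_to([*p,54.6],60,quat(y0+(y1-y0)*s));S(i)
im,_=shot('slid');cv2.imwrite('pics/slid_b.png',cv2.resize(im[:,:,::-1],(800,600)))
E
```

```text
g40 t 6.29 tcp [518.9 235.3  55. ] F [ 0.5 -1.4  2. ] M [-0.93 -0.1   0.02] w 43.5
1 t 6.97 tcp [520.7 203.9  55. ] F [1.9 1.2 3. ] M [ 0.23 -0.94 -0.08] w 44.2
2 t 7.66 tcp [521.6 172.3  55. ] F [0.4 2.7 5.7] M [ 0.92 -0.39 -0.06] w 43.8
3 t 8.34 tcp [522.6 140.6  55. ] F [1.  3.3 6.3] M [ 1.01 -0.46 -0.06] w 43.9
4 t 9.03 tcp [523.7 108.9  55. ] F [1.6 4.2 6.2] M [ 1.05 -0.52 -0.07] w 44.0
```

View pics/slid_b.png

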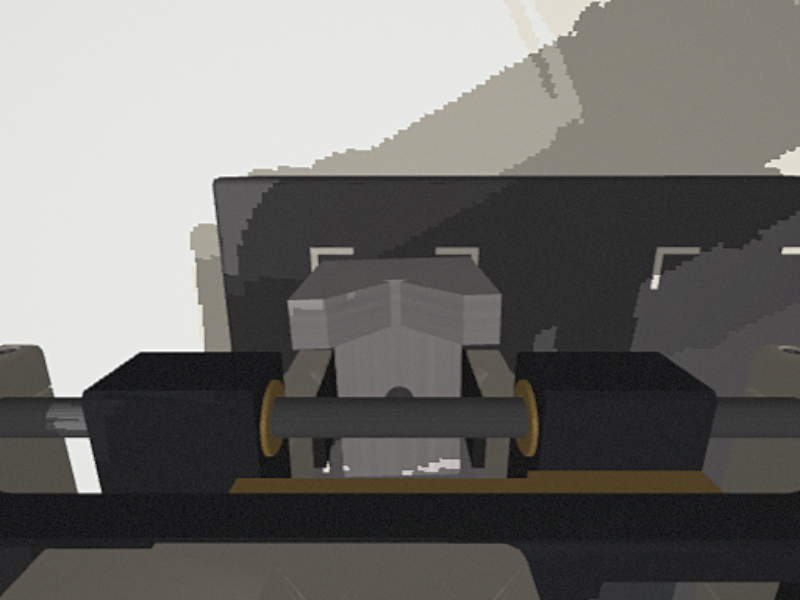

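```bash
python3 - <<'E'
import cv2
im=cv2.imread('pics/slid.png');c=im[145:245,175:335]
cv2.imwrite('pics/slid_c.png',cv2.convertScaleAbs(cv2.resize(c,None,fx=5,fy=5,interpolation=cv2.INTER_CUBIC),alpha=1.5))
E
```

```text
(no output)
```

View pics/slid_c.png

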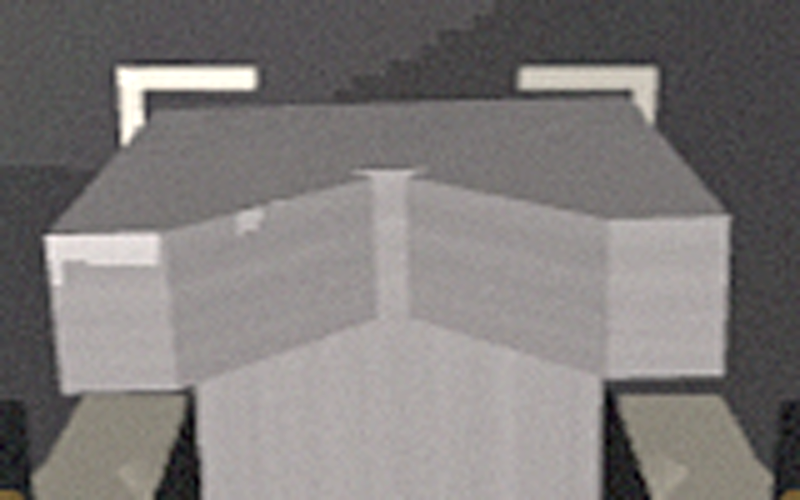

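```bash
python3 - <<'E'
from h import *
st=np.load('pics/slid.npz');k=cam('wrist',st)
def P(p,z):return ray(k,(p[0]/5+175-.4,p[1]/5+145-.4),z)[:2]
y=np.radians(3.95);u=np.array([np.cos(y),np.sin(y)]);v=np.array([-u[1],u[0]])
for n,a,b,z in [('mark outer',(115,66),(660,66),50),('mark inner',(145,92),(632,92),50),('bot',(148,110),(633,98),50),('top',(45,235),(730,214),103),('topinner',(62,391),(725,375),103)]:
    A,B=P(a,z),P(b,z);d=B-A;e=(A+B)/2-st['tcp_pos'][:2]
    print(n,'len',np.linalg.norm(d).round(1),'yaw',np.degrees(np.arctan2(-d[0],d[1])).round(2),'along',(e@u).round(1),'across',(e@v).round(1))
E
```

```text
mark outer len 63.9 yaw 4.0 along -50.1 across -1.2
mark inner len 57.4 yaw 4.0 along -47.0 across -1.1
bot len 57.3 yaw 5.43 along -45.6 across -0.9
top len 56.0 yaw 5.82 along -45.9 across -0.8
topinner len 56.1 yaw 5.48 along -32.0 across -0.3
```

```bash
python3 - <<'E'
from h import *
y=np.radians(3.95);u=np.array([np.cos(y),np.sin(y)]);v=np.array([-u[1],u[0]])
p=np.array([523.2,108.5])-0.3*u-1.6*v;print(p)
bot.line_to([*p,54.6],10,quat(np.radians(2.4)));s=S();print(R.from_quat(s['eef_rot']).as_matrix()[:2,0])
im,_=shot('slid2');c=im[145:245,175:335,::-1]
cv2.imwrite('pics/slid2_c.png',cv2.convertScaleAbs(cv2.resize(c,None,fx=5,fy=5,interpolation=cv2.INTER_CUBIC),alpha=1.5))
E
```

```text
[523.01093009 106.88313496]
 t 9.39 tcp [523.8 107.6  55. ] F [1.6 5.4 6.3] M [ 1.55 -0.68 -0.09] w 43.7
[-0.99909732 -0.04245734]
```

View pics/slid2_c.png

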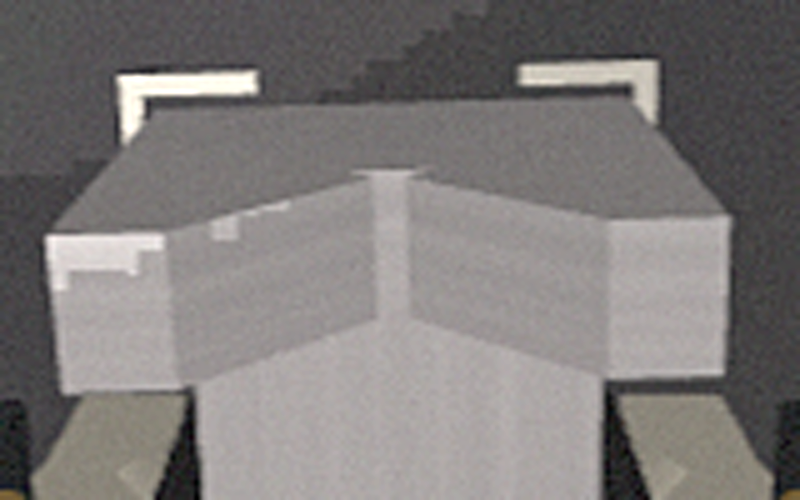

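```bash
cat > m.py <<'E'
from h import *
def meas(name,L,y=np.radians(3.97)):
    st=np.load(f'pics/{name}.npz');k=cam('wrist',st)
    u=np.array([np.cos(y),np.sin(y)]);v=np.array([-u[1],u[0]])
    for n,a,b,z in L:
        A,B=[ray(k,(p[0]/5+175-.4,p[1]/5+145-.4),z)[:2] for p in(a,b)];d=B-A;m=(A+B)/2;e=m-st['tcp_pos'][:2]
        print(n,'len',np.linalg.norm(d).round(1),'yaw',np.degrees(np.arctan2(-d[0],d[1])).round(2),'along',(e@u).round(1),'across',(e@v).round(1),'centre',(m+u*{'o':50,'i':47,'b':46,'t':46,'s':32}[n[0]]).round(1))
E
python3 - <<'E'
from m import *
meas('slid',[('outer',(115,66),(660,66),50)])
meas('slid2',[('outer',(117,74),(660,60),50),('inner',(147,98),(632,87),50),('bot',(150,110),(634,98),50),('top',(46,235),(731,214),103),('s',(63,391),(725,375),103)])
E
```

```text
outer len 63.9 yaw 4.0 along -50.1 across -1.2 centre [523.7 107.7]
outer len 63.7 yaw 3.94 along -50.0 across 0.2 centre [523.7 107.8]
inner len 57.2 yaw 3.77 along -47.0 across 0.3 centre [523.7 107.9]
bot len 57.2 yaw 3.89 along -45.6 across 0.5 centre [524.1 108.1]
top len 56.0 yaw 4.27 along -46.0 across 0.5 centre [523.7 108.1]
s len 56.0 yaw 3.93 along -32.0 across 0.6 centre [523.7 108.2]
```

Block is at the marks within about 0.3 mm and 0.2°. Next I unload, release, rise, check, and then go over the relay.

```bash
python3 - <<'E'
from m import *
q=quat(np.radians(2.4));s=bot.read_state();p=s['tcp_pos']
bot.line_to([p[0],p[1],55],10);S('unload')
bot.move_gripper(60);S('open');shot('rel')
im=cv2.imread('pics/rel.png')[145:245,175:335]
bot.line_to([p[0],p[1],170],150);shot('rel2')
bot.move_ptp([530,-327.5,200],quat(np.radians(5)));b,_=shot('rack2');S()
a=cv2.convertScaleAbs(cv2.resize(im,None,fx=4,fy=4,interpolation=cv2.INTER_CUBIC),alpha=1.5)[:, :]
b=cv2.resize(b[90:250,155:355,::-1],None,fx=4,fy=4,interpolation=cv2.INTER_CUBIC)
b=b[:600]
cv2.imwrite('pics/rack2_c.png',b);cv2.imwrite('pics/rel_c.png',a)
# numeric compare rel vs slid2
g=[cv2.cvtColor(cv2.imread(f'pics/{n}.png')[160:225,180:325],cv2.COLOR_BGR2GRAY) for n in('slid2','rel')]
print('mean diff',np.abs(g[0].astype(int)-g[1]).mean(), cv2.phaseCorrelate(*[np.float32(x) for x in g]))
E
```

```text
unload t 9.7 tcp [523.7 107.6  55. ] F [0.6 2.9 4.5] M [ 0.94 -0.46 -0.06] w 43.7
open t 10.25 tcp [523.5 107.4  54.8] F [ 0.1  0.5 -0.1] M [ 0.01 -0.06 -0.04] w 59.6
 t 12.92 tcp [ 530.5 -326.5  199.9] F [0.5 0.4 0.1] M [-0.01 -0.01  0.04] w 60.3
mean diff 3.600742705570292 ((0.30800522701910893, 0.2715411479788514), 1.0032811205475418)
```

View pics/rack2_c.png

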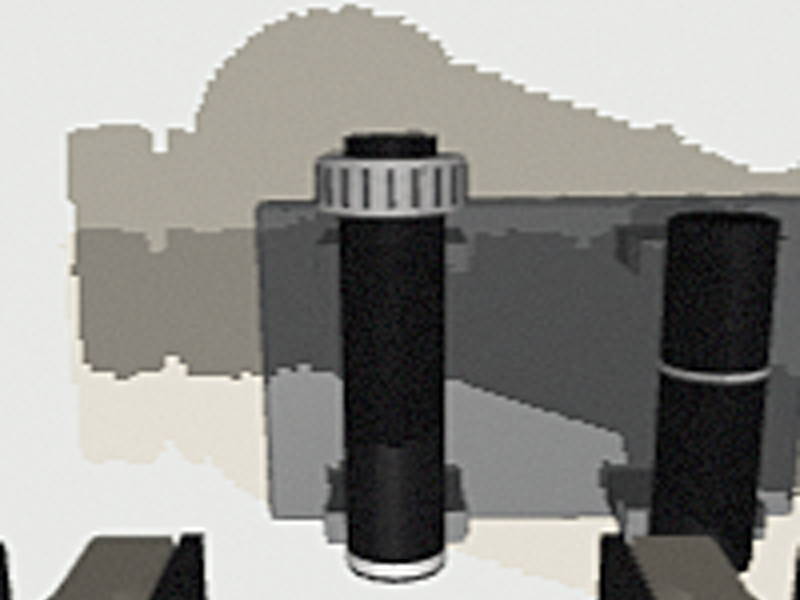

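```bash
python3 - <<'E'
from h import *
st=np.load('pics/rack2.npz');k=cam('wrist',st)
P=lambda p,z:ray(k,(p[0]/4+155-.4,p[1]/4+90-.4),z)
for n,p,z in [('colIn',(392,217),72),('colOut',(392,155),72),('glass',(397,580),67),('ax220',(393,235),52),('ax540',(395.5,540),52),('rackL',(257,205),10),('rackL2',(270,517),10),('eL',(343,300),52),('eR',(445,300),52)]: print(n,P(p,z).round(1))
E
```

```text
colIn [ 486.7 -332.3   72. ]
colOut [ 471.4 -333.6   72. ]
glass [ 589.  -322.1   67. ]
ax220 [ 493.9 -331.6   52. ]
ax540 [ 583.2 -323.1   52. ]
rackL [ 494.  -373.8   10. ]
rackL2 [ 596.5 -364.1   10. ]
eL [ 513.  -343.8   52. ]
eR [ 510.5 -315.7   52. ]
```

View pics/rel_c.png

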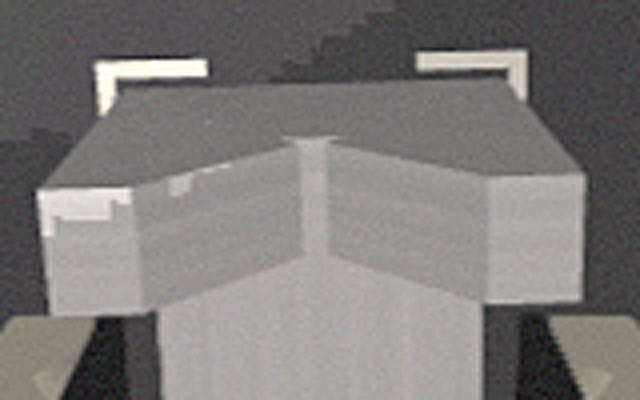

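The released block is still square inside the marks. The crop confirms the relay: knurled collar at (392,185) and bright glass ring at (397,570). The neighbour at (715,390) is plain. Taking it now.

```bash
python3 - <<'E'
from h import *
q=quat(np.radians(5.2))
bot.move_ptp([538,-327.4,110],q)
bot.line_to([538,-327.4,34],80);S('down')
bot.move_gripper(25,30);S('grip')
bot.line_to([538,-327.4,200],120);S('up')
im,st=shot('held')
g=cv2.cvtColor(im,cv2.COLOR_RGB2GRAY)
bot.move_ptp([524,108,180],quat(np.radians(3.97)));S('over seat');shot('over')
im2=cv2.imread('pics/over.png')
c=cv2.resize(np.hstack([im[100:260,185:325,::-1],im2[100:260,185:325]]),None,fx=2.85,fy=2.85,interpolation=cv2.INTER_CUBIC)
print(c.shape);cv2.imwrite('pics/held_c.png',c)
E
```

```text
down t 14.47 tcp [ 538.4 -327.5   34.5] F [ 0.2  0.3 -0.1] M [ 0.01 -0.01 -0.02] w 59.9
grip t 15.08 tcp [ 538.3 -328.    34.4] F [ 0.3 -4.9  2.2] M [-1.42  0.12  0.  ] w 29.3
up t 16.62 tcp [ 537.6 -327.2  199. ] F [ 0.3 -0.9 -2.1] M [-0.05 -0.04 -0.01] w 29.0
over seat t 18.27 tcp [524.3 107.4 180. ] F [-0.4 -0.4 -1.8] M [ 0.   -0.02  0.07] w 29.4
(456, 798, 3)
```

View pics/held_c.png

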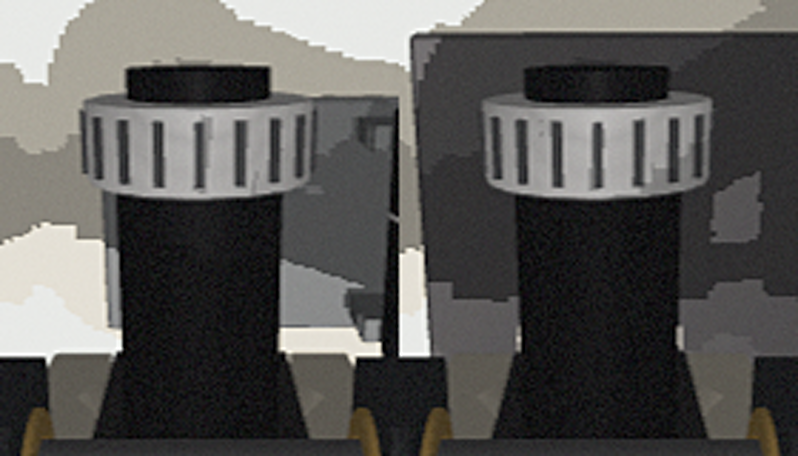

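```bash
python3 - <<'E'
from h import *
st=np.load('pics/over.npz');k=cam('wrist',st);y=np.radians(3.97);u=np.array([np.cos(y),np.sin(y)]);v=np.array([-u[1],u[0]])
P=lambda p,z:ray(k,((p[0]-399)/2.85+185-.3,p[1]/2.85+100-.3),z)[:2]
print('toolx',np.degrees(np.arctan2(*R.from_quat(st['eef_rot']).as_matrix()[[1,0],0]))-180)
for n,p,z in [('colIn',(598,200),217.6),('colOut',(598,101),217.6),('ax1',(599.5,205),197.6),('ax2',(599,330),197.6),('L',(519,260),197.6),('R',(680,260),197.6),('colL',(483,150),197.6),('colR',(712,150),197.6)]:
    e=P(p,z)-st['tcp_pos'][:2];print(n,'along',(e@u).round(1),'across',(e@v).round(1))
E
```

```text
toolx -356.06574349817527
colIn along -51.9 across 0.3
colOut along -66.9 across 0.3
ax1 along -46.7 across 0.6
ax2 along -22.7 across 0.5
L along -36.5 across -14.2
R along -36.4 across 15.3
colL along -56.6 across -20.0
colR along -56.6 across 20.4
```

```bash
cat >> h.py <<'E'
def F(n=6):
    a=[]
    for _ in range(n):
        s=bot.read_state();a.append([*s['contact_force'],*s['moment'],*s['tcp_pos']]);bot.pause(0.03)
    return np.mean(a,0)
E
python3 - <<'E'
from h import *
bot.line_to([523.6,107.8,95],80);f=F();print(f.round(2));base=f[:3]
z=93.
while z>84:
    bot.line_to([523.6,107.8,z],15);f=F(4);print(z,(f[:3]-base).round(2),f[3:6].round(2),f[6:].round(2))
    if f[2]-base[2]>3: break
    z-=0.5 if z<91 else 1
S()
E
```

```text
[-7.0000e-02 -2.8000e-01 -1.7600e+00  0.0000e+00 -2.0000e-02 -2.0000e-02
  5.2395e+02  1.0799e+02  9.5550e+01]
93.0 [ 0.44  0.39 -0.07] [ 0.   -0.05 -0.02] [523.56 107.77  92.94]
92.0 [-0.08  0.19  0.24] [-0.   -0.02  0.03] [523.58 107.78  91.94]
91.0 [-0.1   0.44 -0.32] [-0.01 -0.04  0.01] [523.58 107.79  90.96]
90.0 [ 0.21  0.65 -0.52] [-0.02 -0.02  0.01] [523.57 107.78  89.95]
89.5 [ 0.38  0.09 -0.89] [ 0.   -0.05  0.02] [523.59 107.78  89.48]
89.0 [0.37 0.06 0.03] [-0.04 -0.07 -0.01] [523.59 107.79  88.98]
88.5 [0.03 0.24 0.57] [-0.05 -0.09 -0.01] [523.66 107.81  88.53]
88.0 [-1.19 -1.32  5.63] [-0.4   0.4  -0.07] [523.72 107.74  88.31]
 t 22.83 tcp [523.7 107.8  88.3] F [-2.  -1.6  3.7] M [-0.45  0.4  -0.03] w 29.2
```

```bash
python3 - <<'E'
from h import *
p=np.array([523.6,107.8,88.0])
for i in range(9):
    f=F(8);print(p.round(2),f.round(2))
    e=np.array([f[0],f[1]+.2,f[2]-9.6])
    if abs(e[1])<.7 and abs(e[2])<.8 and abs(e[0])<.9: break
    p+=np.clip([e[0]/14,e[1]/14,e[2]/30],-.2,.2)
    bot.line_to(p.tolist(),5)
bot.pause(.5);print(F(10).round(2));S()
E
```

```text
[523.6 107.8  88. ] [-1.6700e+00 -1.7100e+00  5.1100e+00 -5.0000e-01  5.3000e-01 -4.0000e-02
  5.2373e+02  1.0775e+02  8.8290e+01]
[523.48 107.69  87.85] [-1.7800e+00 -1.4700e+00  6.1000e+00 -4.1000e-01  6.1000e-01 -5.0000e-02
  5.2374e+02  1.0774e+02  8.8280e+01]
[523.35 107.6   87.73] [-2.0900e+00 -9.9000e-01  6.7700e+00 -3.3000e-01  6.0000e-01 -7.0000e-02
  5.2375e+02  1.0775e+02  8.8270e+01]
[523.2  107.54  87.64] [-1.4500e+00 -1.0400e+00  7.0800e+00 -3.3000e-01  5.3000e-01 -8.0000e-02
  5.2375e+02  1.0775e+02  8.8270e+01]
[523.1  107.48  87.56] [-1.7700e+00 -8.0000e-01  7.3000e+00 -3.0000e-01  4.9000e-01 -7.0000e-02
  5.2375e+02  1.0774e+02  8.8270e+01]
[522.97 107.44  87.48] [-1.5200e+00 -7.6000e-01  7.5600e+00 -3.0000e-01  4.2000e-01 -7.0000e-02
  5.2374e+02  1.0776e+02  8.8250e+01]
[522.87 107.4   87.41] [-1.0900e+00 -8.2000e-01  7.9600e+00 -3.3000e-01  3.7000e-01 -8.0000e-02
  5.2375e+02  1.0774e+02  8.8250e+01]
[522.79 107.36  87.36] [-7.2000e-01 -8.1000e-01  8.0700e+00 -2.9000e-01  3.4000e-01 -1.0000e-01
  5.2374e+02  1.0774e+02  8.8240e+01]
[522.74 107.31  87.31] [-1.0500e+00 -6.2000e-01  8.1700e+00 -2.4000e-01  3.3000e-01 -8.0000e-02
  5.2375e+02  1.0775e+02  8.8250e+01]
[-9.8000e-01 -7.6000e-01  8.4600e+00 -2.6000e-01  2.7000e-01 -8.0000e-02
  5.2374e+02  1.0775e+02  8.8240e+01]
 t 28.32 tcp [523.8 107.8  88.3] F [-1.3 -1.   7.9] M [-0.23  0.3  -0.07] w 28.9
```

```bash
python3 - <<'E'
from h import *
p=np.array([522.5,107.15,86.95])
for i in range(5):
    bot.line_to(p.tolist(),5);bot.pause(.4);f=F(10);print(p.round(2),f.round(2))
    e=np.array([f[0],f[1]+.2,f[2]-10])
    if abs(e[1])<.5 and abs(e[2])<.5 and abs(e[0])<.6: break
    p+=np.clip([e[0]/6,e[1]/6,e[2]/8],-.3,.3)
a,b=bot.camera('side'),bot.camera('top')
c=cv2.resize(a[190:280,110:300],None,fx=4.2,fy=4.2,interpolation=cv2.INTER_CUBIC);cv2.imwrite('pics/final.png',cv2.convertScaleAbs(c[:,:,::-1],alpha=1.4))
d0=cv2.imread('pics/side0.png').astype(int)
S()
E
```

```text
[522.5  107.15  86.95] [-1.1600e+00 -5.8000e-01  9.9000e+00 -2.3000e-01  3.9000e-01 -1.0000e-01
  5.2379e+02  1.0770e+02  8.8170e+01]
[522.31 107.09  86.94] [-2.8000e-01 -4.9000e-01  9.3100e+00 -2.5000e-01  1.1000e-01 -1.3000e-01
  5.2378e+02  1.0771e+02  8.8180e+01]
[522.26 107.04  86.85] [-5.9000e-01 -3.6000e-01  9.9200e+00 -1.8000e-01  2.1000e-01 -1.1000e-01
  5.2378e+02  1.0770e+02  8.8170e+01]
 t 31.37 tcp [523.8 107.7  88.2] F [-1.2 -0.6  9.9] M [-0.15  0.21 -0.1 ] w 29.2
```

```bash
python3 - <<'E'
from h import *
print(F(8).round(2));bot.close_job()
E
```

```text
[-5.7000e-01 -3.3000e-01  9.9900e+00 -1.8000e-01  1.9000e-01 -1.1000e-01
  5.2377e+02  1.0770e+02  8.8170e+01]
the job is handed in; nothing more can be done
```

The V-block is at the measuring place and the collared lens barrel lies in the V, gripped and pressed down with about 10 N. The job was handed in at about 32 s; it reports no verdict.

- **V-block:** I gripped it by the waist and slid it over flat, with an upward reading on the tool the whole way, so it was not lifted. It sat about 1.7° skew in the jaws, which I corrected. After that, the wrist camera put it within about 0.3–0.4 mm and 0.3° of the marks. A picture after release showed it still square; I did not picture it again once the barrel was seated.
- **Barrel:** I took the black one with the knurled collar and left the plain tube and the red look-alike alone. It was gripped within about 0.1 mm of mid-length. It touched the V at the expected height (88.4 mm at the tool), glass end towards the collimator.
- **Final push:** I eased it sideways until the side forces almost vanished. The last reading was 10.0 N down, with -0.6 N along and -0.3 N across, which fits bearing on both faces.

**Unresolved checks:** I could not view the final side-camera picture because the 12-picture limit was reached. The end state therefore rests on the force and position readings. A small leftover moment (about 0.2 N m) may mean the two saddles share the load slightly unevenly.

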